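# Cap a vial through the guard window

### The arm

A 6-joint arm with a two-finger parallel gripper is mounted at the origin on a cart in front of the work surface, level with it; the furniture and walls round the work are solid. World frame = base frame: x ahead of the robot, y to its left, z up, the work surface at z = 0. Lengths are in m, angles in degrees, forces in N, time in s.
With the tool pointing down it reaches from about 0.375 to 0.9 m from the base axis. Payload 3.1 kg.
Tool frame: the origin (TCP) lies on the centre line of the jaws, within the pads' length; the fingertips stand 25 mm ahead of it and the grasp point (between the pads) lies 6 mm ahead of it; z points along the fingers, y is the line along which they close (so a half turn about z gives the same grasp; the last joint's range is limited). The gripper opens to 87 mm and grips with 3 to 60 N. Pads are 19 mm wide; open, the fingers measure 117 mm over their backs; the gripper's body (75 mm by 190 mm) begins 51 mm behind the grasp point.
Start: joints at [66.836, 30.224, 82.088, -0, 67.689, -10.227], TCP at [0.14, 0.609, 0.248] pointing down, gripper open.
Joint ranges: [-176.69, 176.69], [-43.24, 126.21], [12.49, 139.97], [-82, 262], [0, 151.66], [-163.58, 163.58]. Speed limits (degrees/s): [159.86, 159.86, 180, 180, 180, 180].

### API

Orientations are given as a 3x3 rotation matrix whose columns are the frame's x, y, z axes.
In Python, from rig import * gives the robot as it stands.
- The arm moves only by the tool step_arm, never from a script. Its argument "steps" is a list of rows, each a list of 7 numbers: the shift along the tool's x, y, z normalised to -1 to 1, where 1 is 0.3 m, then the turn, a rotation vector about the tool's x, y, z normalised to -1 to 1, where 1 is 45 degrees, then the gripper's target within -1 to 1 (shut at 1, half-way at 0, fully open at -1). A call has 1 to 8 rows; each row is the pose to reach, as a shift and turn from the pose commanded when the call began, along the tool's axes at that moment; what a row does not reach only later rows make up. A row lasts 1/12 s, in which the tool goes at most 41.7 mm and 7.16 degrees, less where a joint would pass 70% of its speed; a pose out of reach is approached as far as the arm can. A call with a number of a shift or a turn outside -1 to 1 is refused whole. A call with a gripper value outside its range is refused whole. The fingers move at their own pace and stop on an object; the grip force is fixed at half the most. Time passes only in rows, so rows that repeat a pose let the fingers close. It gives the time, the measured TCP pose, the force, the opening and the grip force at its end, in the units of the state.
- read_state(): the state, without advancing time (a new reading comes with each control period).
- capture(name): name is "scene" or "top"; returns a dict with "image" (420x560x3 uint8, red, green, blue), "vertical_fov" (degrees; the focal length in pixels is half the picture's height over the tangent of half this angle, whatever the lens; pixels are square), "cx", "cy" (the principal point, pixels), "world_from_camera" (4x4, takes a point from camera to world coordinates). Camera axes: x right, y down, z forward; pixel columns grow to the right and rows downward; lengths in m; the calibration is good to about 2 mm. A picture is of the moment at which its call begins. There is no depth.
- hand_in(): hands the job in; it is judged then, once.
The state is a dict: "time_s": time; "joint_positions": joint angles; "qvel": joint speeds; "tau": joint torques, N m; "position": TCP position; "tcp_rot": TCP orientation; "force": force on the tool from outside, world axes, zero at the start; "moment": the same for the moment, N m; "opening": opening from 0.0 (shut) to 1.0 (fully open); "grasp_force": force on a finger pad.
Only numpy, scipy, OpenCV 4.12 (cv2) and the standard library are available. Lean on these libraries where they do the work, as an engineer would, in place of code of your own. Each camera call takes 0.05 s, during which the arm holds its last target. There are 200 camera calls.

### The job

Cap the vial in the small guarded bench press: with the fingertips push the steel shutter on top fully open by its upright thumb face, then reach through the window and press the lever's round black pad fully down, without touching the grey guard frame. Finish while holding the lever fully down with the fingertips. Leave everything else on the bench where it stands.

Things in the scene. Friction and masses are not known exactly. Their poses are not given: they have to be found in the camera images.
- press: small capping press bolted to the bench: aluminium base 245 x 130 x 10 mm (x -135 to +110, y +-65 mm), a white-capped vial in it, a grey guard over it. Origin on the bench below the window centre. +x: level, from the window to the lever's hinge (axle at x = 85 mm, 82 mm up); the shutter opens along -x; z up. Its place and yaw vary
- guard: fixed grey guard, not to be touched: level sheet 3 mm thick, top 98.5 mm above the bench, x -127 to +65, y +-62 mm, with the window; four corner posts, thin side bars, and two shutter rails along y = +-58.5 mm (6 mm wide), tops 9 mm above the sheet. Origin and axes as press
- window (a point): centre of the guard's window, at the top of the guard sheet, 98.5 mm above the bench. The window is 56 mm along the press's x and 72 mm along its y; the shutter covers it, or most of it, at the start. Axes as press
- shutter (a joint): steel shutter, m: 0 = shut over the window, 0.075 = fully open at its stop, the whole window clear. Starts between 0 and 0.02. Slides along the press's -x with 1 to 2 N of friction and stays where it is left
- shutter_face (a point): centre of the shutter's upright thumb face, 111 mm above the bench; push it along the press's -x to open. 80 mm wide along y, looks to +x, top 120 mm above the bench; a ramp slopes down behind it. Shut, it lies 16 mm to -x of the window centre; fully open, 91 mm. The 3 mm shutter plate (top 102.3 mm above the bench) reaches 50 mm to +x of the face
- lever (a joint): press lever, rad: 0 = up, at rest; 0.2 = fully down at its stop, its rubber foot on the vial. A spring lifts it when let go; about 2 N on the pad starts it and 4 to 5 N keeps it fully down
- lever_pad: round black pad, 40 mm across and 9 mm thick, at the free end of the lever, under the window. Origin at the centre of its underside
- pad_top (a point): centre of the pad's top, straight below the window centre: 92 mm above the bench with the lever up (6.5 mm below the guard's top), 75 mm when fully down (17 mm of travel)
- vial_a: bystander: small screw-cap vial, 21 mm wide, 51 mm tall, standing near the press; origin at its underside
- vial_b: bystander: small screw-cap vial, 21 mm wide, 51 mm tall, standing near the press; origin at its underside
- bottle: bystander: screw-cap reagent bottle, 58 mm wide, 126 mm tall, on the open bench in front of the robot; origin at its underside
- stopper: bystander: tapered rubber stopper, 33 mm wide, 28 mm tall, near the press; origin at its underside
- clip: bystander: small plastic joint clip lying on the bench, 37 mm wide, 14 mm tall, near the press; origin at its underside
- petri: bystander: petri dish, 68 mm wide, 14 mm tall, on the open bench in front of the robot; origin at its underside
- marker: bystander: marker pen lying on the bench, 130 mm long, 17 mm thick; origin at its underside

How it is judged (in metres and radians):
On the way, in this order (a step that is already met when the one before it is completed fails the run):
1. the shutter is pushed fully open (at least 71 of 75 mm) with the lever still up (value of joint shutter above 0.071 m and value of joint lever below 0.05 rad), for 0.2 s.
2. the lever's pad is pressed fully down by the fingers (at least 0.17 of 0.2 rad) (value of joint lever above 0.17 rad and contact force between the fingers and lever_pad above 0.5 N and value of joint shutter above 0.071 m), for 0.2 s.
At the end, for the whole second after the job is handed in: the fingers keep the lever's pad down (joint at least 0.17 of 0.2 rad, more than 0.5 N on the pad), the shutter is open (at least 71 of 75 mm), and every bystander is within 15 mm of where it stood (all of step 2 and distance of each of vial_a, vial_b, stopper, clip, bottle, petri, marker from where it was at the start of the episode below 0.015 m); the arm keeps its last pose, push and grip.
It fails at once if the robot touches the guard frame (more than 1 N) (contact force between any of the fingers, the arm and guard above 1 N).
It fails at once if a bystander is moved, lifted or knocked by more than 15 mm (distance of any of vial_a, vial_b, stopper, clip, bottle, petri, marker from where it was at the start of the episode above 0.015 m).
It also fails if it takes over 35 s, if anything falls off the work surface, if the arm or the gripper's body presses on something with over 40 N, if the wrist force passes 120 N, or if a joint passes its speed limit or range.

## Working session

There is one attempt and no reset: what is moved stays moved. The work goes in short steps, Python scripts to look and compute and a tool call to move; the robot and the scene stay as the last step left them, time stands still between calls to the robot, and variables do not carry over. Pictures are saved under pics/ and viewed, at most 10 in all, crops included, and the job is handed in when it is done.

Besides the shell and the picture viewer there is one more tool, called after "Request:" as name([rows], argument=value, ...), one row to a line, values as JSON. step_arm: Moves the arm, as the interface text tells. Scaled input: -1 to 1 covers 0.3 m each way for a shift and 45 degrees each way for a turn. Its arguments: {"type":"object","properties":{"steps":{"type":"array"}},"required":["steps"]}

```bash
mkdir -p pics; cat > h.py <<'E'
from rig import *
import numpy as np, cv2
def cap(n,f):
    c=capture(n); cv2.imwrite(f'pics/{f}.png',cv2.cvtColor(c['image'],cv2.COLOR_RGB2BGR)); return c
def ray(c,u,v,z):
    f=c['image'].shape[0]/2/np.tan(np.radians(c['vertical_fov']/2)); T=np.array(c['world_from_camera'])
    d=T[:3,:3]@np.array([(u-c['cx'])/f,(v-c['cy'])/f,1]); o=T[:3,3]
    return o+d*(z-o[2])/d[2]
E
python3 - <<'E'
from h import *
for n in('scene','top'):
    c=cap(n,n+'0'); print(n,c['vertical_fov'],c['cx'],c['cy'],np.round(c['world_from_camera'],3).tolist())
s=read_state(); print(s['position'],s['tcp_rot'],s['time_s'])
E
```

```text
scene 45.70643011189583 274.93009505698393 198.94637341332825 [[0.867, -0.209, 0.452, -0.077], [-0.497, -0.326, 0.804, -1.216], [-0.021, -0.922, -0.386, 0.603], [0.0, 0.0, 0.0, 1.0]]
top 49.59258701389373 276.83374769960443 218.1847700199093 [[0.001, -0.986, 0.169, 0.281], [-1.0, -0.001, 0.002, -0.159], [-0.002, -0.169, -0.986, 1.584], [0.0, 0.0, 0.0, 1.0]]
[0.13964064 0.60856211 0.24664939] [[-9.74622892e-01  2.23851803e-01 -7.67814544e-04]
 [ 2.23852871e-01  9.74621188e-01 -1.85263519e-03]
 [ 3.33612594e-04 -1.97749816e-03 -9.99997989e-01]] 0.1
```

View pics/top0.png

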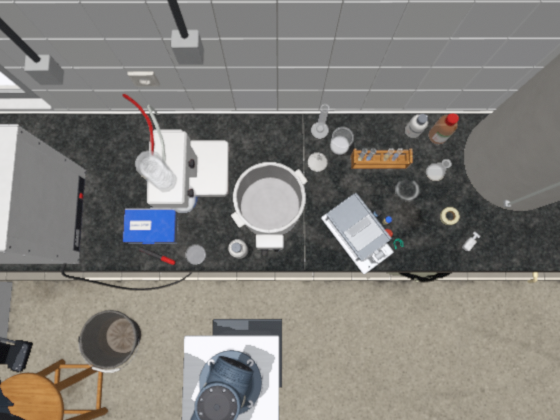

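View pics/scene0.png

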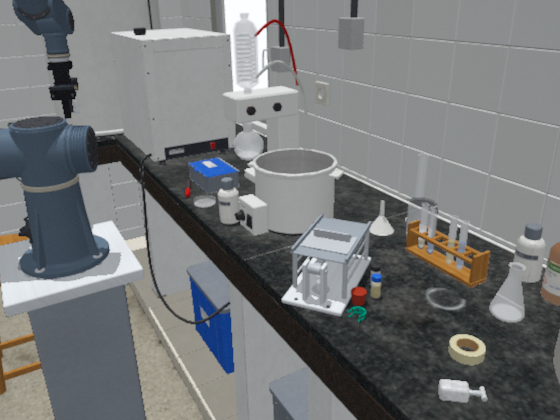

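The top view shows the press near (358,232) with the lever hinge at the white base end (375,262). The scene view shows it near (330,262), with vials, stopper and clip to its right. I'll enlarge both.

```bash
python3 - <<'E'
import cv2,numpy as np
a=cv2.imread('pics/top0.png')[185:280,315:415]; b=cv2.imread('pics/scene0.png')[210:325,280:390]
A=cv2.resize(a,(400,380),interpolation=cv2.INTER_CUBIC);B=cv2.resize(b,None,fx=3.6,fy=3.6,interpolation=cv2.INTER_CUBIC)
A=cv2.copyMakeBorder(A,0,B.shape[0]-380,0,0,cv2.BORDER_CONSTANT)
cv2.imwrite('pics/z0.png',np.hstack([A,B]))
E
```

```text
(no output)
```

View pics/z0.png

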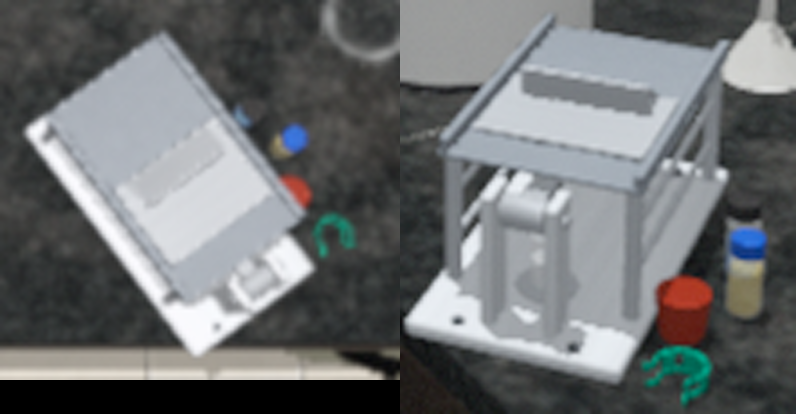

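```bash
cat >> h.py <<'E'
def T(c,x,y,z): return ray(c,315+x/4-.375,185+y/4-.375,z)
def S(c,x,y,z): return ray(c,280+(x-400)/3.6-.36,210+y/3.6-.36,z)
E
python3 - <<'E'
from h import *
t=capture('top');s=capture('scene')
P=[T(t,162,33,.1075),T(t,48,113,.1075),T(t,178,302,.1075),T(t,303,213,.1075)]
Q=[S(s,553,16,.1075),S(s,728,42,.1075),S(s,638,187,.0985),S(s,443,150,.0985)]
for n,p in(('top far-left..',P),('scene',Q)):
    p=np.array(p)[:,:2];print(n,p.round(4).tolist(),[round(float(np.linalg.norm(p[i]-p[(i+1)%4])),4) for i in range(4)])
for nm,p in dict(plateT1=T(t,170,262,.1023),plateT2=T(t,272,190,.1023),faceTop1=T(t,149,207,.12),faceTop2=T(t,226,156,.12),
 plateS1=S(s,470,130,.1023),plateS2=S(s,643,158,.1023),fS1=S(s,523,93,.1023),fS2=S(s,654,113,.1023),fS1t=S(s,526,68,.12),fS2t=S(s,656,92,.12)).items(): print(nm,p.round(4))
for nm,p in dict(base1=T(t,195,355,.01),base2=T(t,316,268,.01),base3=T(t,25,130,.01),baseS1=S(s,622,382,.01),baseS2=S(s,403,325,.01),baseS3=S(s,728,175,.01)).items(): print(nm,p.round(4))
E
```

```text
top far-left.. [[0.62, -0.4161], [0.5522, -0.3202], [0.3966, -0.4228], [0.4693, -0.5271]] [0.1174, 0.1865, 0.1272, 0.1871]
scene [[0.5515, -0.3265], [0.6229, -0.4193], [0.4716, -0.5243], [0.4018, -0.4305]] [0.1171, 0.1841, 0.1169, 0.1823]
plateT1 [ 0.4296 -0.4182  0.1023]
plateT2 [ 0.489  -0.5037  0.1023]
faceTop1 [ 0.4725 -0.3993  0.12  ]
faceTop2 [ 0.5145 -0.4632  0.12  ]
plateS1 [ 0.4245 -0.424   0.1023]
plateS2 [ 0.4899 -0.5047  0.1023]
fS1 [ 0.4776 -0.4008  0.1023]
fS2 [ 0.5291 -0.4642  0.1023]
fS1t [ 0.4783 -0.4028  0.12  ]
fS2t [ 0.5251 -0.4702  0.12  ]
base1 [ 0.3587 -0.4535  0.01  ]
base2 [ 0.4338 -0.5607  0.01  ]
base3 [ 0.555  -0.3104  0.01  ]
baseS1 [ 0.4314 -0.5678  0.01  ]
baseS2 [ 0.3568 -0.4583  0.01  ]
baseS3 [ 0.6276 -0.4216  0.01  ]
```

```bash
cat >> h.py <<'E'
from scipy.spatial.transform import Rotation as Ro
O=np.array([.485,-.444,0]); X=np.array([-.820,-.572,0]); X/=np.linalg.norm(X); Y=np.cross([0,0,1],X)
R_goal=np.column_stack([-Y*0+np.cross(Y,[0,0,-1]),Y,[0,0,-1]])
def pw(x,y,ztip): return O+x*X+y*Y+[0,0,ztip+.025]
def go(p,Rg=None):
    s=read_state();R=np.array(s['tcp_rot']);d=R.T@(np.array(p)-s['position'])/.3
    w=Ro.from_matrix(R.T@(R if Rg is None else Rg)).as_rotvec(degrees=True)/45
    print(np.round(d,3),np.round(w,3))
E
python3 - <<'E'
from h import *
s=read_state();go([.15,.42,.45],R_goal);print(pw(0,0,.13),R_goal.round(3).tolist())
E
```

```text
[-0.174 -0.606 -0.676] [-1.000e-03  2.000e-03  2.937e+00]
[ 0.485 -0.444  0.155] [[0.82, 0.572, 0.0], [0.572, -0.82, 0.0], [0.0, 0.0, -1.0]]
```

Request:
step_arm([
  [-0.17,-0.61,-0.66,0,0,0.7,1],
  [-0.17,-0.61,-0.66,0,0,0.7,1],
  [-0.17,-0.61,-0.66,0,0,0.7,1],
  [-0.17,-0.61,-0.66,0,0,0.7,1],
  [-0.17,-0.61,-0.66,0,0,0.7,1],
  [-0.17,-0.61,-0.66,0,0,0.7,1],
  [-0.17,-0.61,-0.66,0,0,0.7,1],
  [-0.17,-0.61,-0.66,0,0,0.7,1],
])

```text
time_s: 0.87
position: [0.1491, 0.4179, 0.4502]
tcp_rot: [[-0.713, 0.701, 0.005], [0.701, 0.713, 0.007], [0.001, 0.008, -1.0]]
force: [0.5, 0.4, 0.6]
opening: 0.474
grasp_force: 0.0
```

```bash
python3 - <<'E'
from h import *
go([.35,.25,.45],R_goal)
E
```

```text
[-0.87   0.071  0.   ] [ 0.007 -0.01   2.235]
```

Request:
step_arm([
  [-0.87,0.07,0,0,0,0.75,1],
  [-0.87,0.07,0,0,0,0.75,1],
  [-0.87,0.07,0,0,0,0.75,1],
  [-0.87,0.07,0,0,0,0.75,1],
  [-0.87,0.07,0,0,0,0.75,1],
  [-0.87,0.07,0,0,0,0.75,1],
  [-0.87,0.07,0,0,0,0.75,1],
  [-0.87,0.07,0,0,0,0.75,1],
])

```text
time_s: 1.53
position: [0.3523, 0.25, 0.4441]
tcp_rot: [[-0.199, 0.98, -0.001], [0.98, 0.199, -0.001], [-0.001, -0.002, -1.0]]
force: [-0.3, -0.1, -0.2]
opening: 0.009
grasp_force: 0.0
```

```bash
python3 - <<'E'
from h import *
go([.45,0,.45],R_goal)
E
```

```text
[-0.881  0.153 -0.019] [-1.00e-03  2.00e-03  1.48e+00]
```

Request:
step_arm([
  [-0.88,0.15,-0.02,0,0,0.75,1],
  [-0.88,0.15,-0.02,0,0,0.75,1],
  [-0.88,0.15,-0.02,0,0,0.75,1],
  [-0.88,0.15,-0.02,0,0,0.75,1],
  [-0.88,0.15,-0.02,0,0,0.75,1],
  [-0.88,0.15,-0.02,0,0,0.75,1],
  [-0.88,0.15,-0.02,0,0,0.75,1],
  [-0.88,0.15,-0.02,0,0,0.75,1],
])

```text
time_s: 2.2
position: [0.4493, 0.0002, 0.4504]
tcp_rot: [[0.377, 0.926, -0.001], [0.926, -0.377, -0.0], [-0.001, -0.001, -1.0]]
force: [0.6, 0.2, -0.5]
opening: 0.01
grasp_force: 0.0
```

```bash
python3 - <<'E'
from h import *
go([.47,-.22,.40],R_goal)
E
```

```text
[-0.654  0.341  0.168] [-0.001  0.001  0.732]
```

Request:
step_arm([
  [-0.65,0.34,0.17,0,0,0.73,1],
  [-0.65,0.34,0.17,0,0,0.73,1],
  [-0.65,0.34,0.17,0,0,0.73,1],
  [-0.65,0.34,0.17,0,0,0.73,1],
  [-0.65,0.34,0.17,0,0,0.73,1],
  [-0.65,0.34,0.17,0,0,0.73,1],
  [-0.65,0.34,0.17,0,0,0.73,1],
])

```text
time_s: 2.78
position: [0.4699, -0.2179, 0.3981]
tcp_rot: [[0.818, 0.575, -0.003], [0.575, -0.818, 0.002], [-0.001, -0.003, -1.0]]
force: [-0.4, 0.8, -0.4]
opening: 0.003
grasp_force: 0.0
```

```bash
python3 - <<'E'
from h import *
go(pw(.010,0,.18),R_goal)
E
```

```text
[-0.425  0.648  0.642] [-0.004  0.001  0.004]
```

Request:
step_arm([
  [-0.42,0.65,0.3,0,0,0,1],
  [-0.42,0.65,0.3,0,0,0,1],
  [-0.42,0.65,0.3,0,0,0,1],
  [-0.42,0.65,0.3,0,0,0,1],
  [-0.42,0.65,0.3,0,0,0,1],
  [-0.42,0.65,0.64,0,0,0,1],
  [-0.42,0.65,0.64,0,0,0,1],
  [-0.42,0.65,0.64,0,0,0,1],
])

```text
time_s: 3.45
position: [0.4806, -0.4463, 0.207]
tcp_rot: [[0.816, 0.578, 0.001], [0.578, -0.816, 0.001], [0.001, -0.001, -1.0]]
force: [0.2, -0.6, -0.1]
opening: 0.007
grasp_force: 0.0
```

```bash
python3 - <<'E'
from h import *
s=read_state();print(s['position'],s['force'])
go(pw(.010,0,.14),R_goal)
c=cap('scene','s1');t=cap('top','t1')
b=c['image'][150:325,250:410,::-1];a=t['image'][185:285,310:420,::-1]
B=cv2.resize(b,None,fx=3,fy=3,interpolation=cv2.INTER_CUBIC);A=cv2.resize(a,None,fx=2.8,fy=2.8,interpolation=cv2.INTER_CUBIC)
A=cv2.copyMakeBorder(A,0,B.shape[0]-A.shape[0],0,0,cv2.BORDER_CONSTANT)
cv2.imwrite('pics/z1.png',np.hstack([B,A]))
E
```

```text
[ 0.48058417 -0.44633922  0.20696717] [ 0.20269027 -0.64771118 -0.13795532]
[-0.017  0.002  0.14 ] [-0.001 -0.002  0.009]
```

View pics/z1.png

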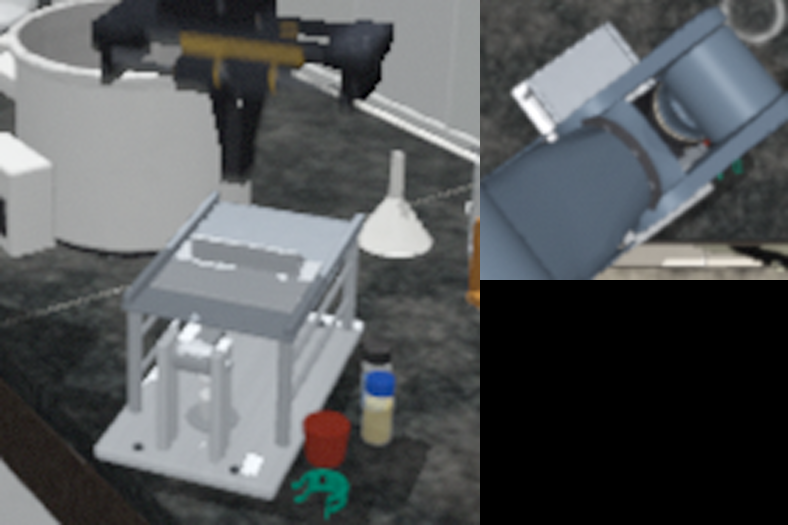

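Request:
step_arm([
  [-0.02,0,0.1,0,0,0,1],
  [-0.02,0,0.2,0,0,0,1],
  [-0.02,0,0.22,0,0,0,1],
  [-0.02,0,0.24,0,0,0,1],
  [-0.02,0,0.24,0,0,0,1],
  [-0.02,0,0.24,0,0,0,1],
])

```text
time_s: 4.05
position: [0.4756, -0.4521, 0.1391]
tcp_rot: [[0.816, 0.578, 0.002], [0.578, -0.816, -0.003], [0.0, 0.004, -1.0]]
force: [0.7, 0.5, 0.6]
opening: 0.007
grasp_force: 0.0
```

```bash
python3 - <<'E'
from h import *
s=read_state();print(s['position'],s['force'])
go(pw(.010,0,.108),R_goal);go(pw(-.082,0,.108),R_goal)
c=cap('scene','s2')
b=c['image'][190:300,280:390,::-1]
cv2.imwrite('pics/z2.png',cv2.resize(b,None,fx=5,fy=5,interpolation=cv2.INTER_CUBIC))
E
```

```text
[ 0.4756485  -0.45209411  0.13910461] [0.73611035 0.4546529  0.58504335]
[ 0.008 -0.004  0.02 ] [ 0.005 -0.001  0.008]
[ 0.314 -0.002  0.02 ] [ 0.005 -0.001  0.008]
```

View pics/z2.png

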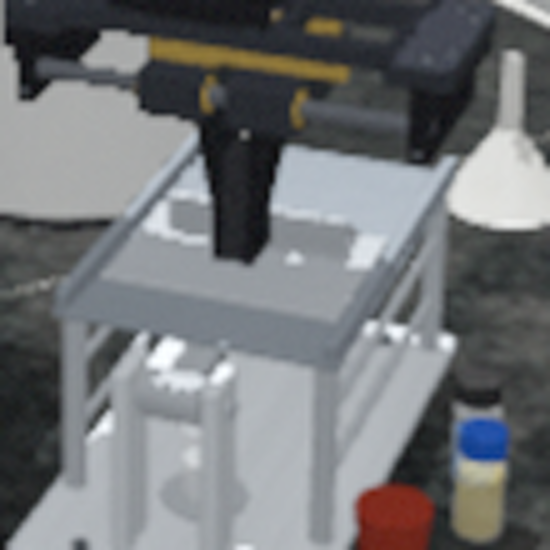

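The closed fingertips are just above the shutter plate at (240,258), in front of the thumb face (170–355, 220). I'll lower slightly and push.

Request:
step_arm([
  [0.0,0,0.02,0,0,0,1],
  [0.04,0,0.02,0,0,0,1],
  [0.08,0,0.02,0,0,0,1],
  [0.12,0,0.02,0,0,0,1],
  [0.16,0,0.02,0,0,0,1],
  [0.2,0,0.02,0,0,0,1],
  [0.24,0,0.02,0,0,0,1],
  [0.27,0,0.02,0,0,0,1],
])

```text
time_s: 4.77
position: [0.5417, -0.4039, 0.1305]
tcp_rot: [[0.816, 0.578, -0.0], [0.578, -0.816, 0.0], [0.0, -0.0, -1.0]]
force: [-1.8, 0.6, -0.9]
opening: 0.003
grasp_force: 0.7
```

```bash
python3 - <<'E'
from h import *
s=read_state();print(s['position'],s['force'])
go(pw(-.0815,0,.108),R_goal)
E
```

```text
[ 0.54173877 -0.40388162  0.13051272] [-1.77687104  0.565109   -0.88714188]
[ 0.04   0.002 -0.008] [-0.    -0.     0.008]
```

Request:
step_arm([
  [0.015,0,-0.006,0,0,0,1],
  [0.03,0,-0.006,0,0,0,1],
  [0.04,0,-0.006,0,0,0,1],
  [0.045,0,-0.006,0,0,0,1],
])

```text
time_s: 5.1
position: [0.5512, -0.3973, 0.1322]
tcp_rot: [[0.817, 0.577, -0.001], [0.577, -0.817, 0.0], [-0.001, -0.001, -1.0]]
force: [-4.1, -1.4, 0.6]
opening: 0.008
grasp_force: 1.7
```

```bash
python3 - <<'E'
from h import *
s=read_state();print(s['position'],s['force'])
go(pw(-.0815,0,.108),R_goal)
E
```

```text
[ 0.55117349 -0.39733912  0.13223191] [-4.06900412 -1.39250849  0.60767855]
[ 0.002  0.001 -0.003] [-0.001  0.001  0.008]
```

Request:
step_arm([
  [0.006,0,0,0,0,0,1],
  [0.012,0,0,0,0,0,1],
  [0.012,0,0,0,0,0,1],
])

```text
time_s: 5.35
position: [0.5514, -0.3972, 0.1323]
tcp_rot: [[0.817, 0.577, -0.006], [0.577, -0.817, -0.002], [-0.006, -0.002, -1.0]]
force: [-7.8, -3.4, 0.8]
opening: 0.005
grasp_force: 4.2
```

```bash
python3 - <<'E'
from h import *
s=read_state();print(s['position'],s['force'],(s['position']-O)@X)
E
```

```text
[ 0.5514209  -0.39717972  0.13227239] [-7.75390663 -3.35475391  0.76328032] -0.08126324349005191
```

The TCP stopped moving while the force rose to 8 N, so the shutter is at its stop. The TCP is also where I predicted it would be. Next I'll back off and rise.

Request:
step_arm([
  [-0.02,0,0,0,0,0,1],
  [-0.03,0,-0.05,0,0,0,1],
  [-0.1,0,-0.08,0,0,0,1],
  [-0.2,0,-0.08,0,0,0,1],
  [-0.28,0,-0.08,0,0,0,1],
  [-0.28,0,-0.08,0,0,0,1],
  [-0.28,0,-0.08,0,0,0,1],
])

```text
time_s: 5.93
position: [0.485, -0.4451, 0.1566]
tcp_rot: [[0.819, 0.574, 0.002], [0.574, -0.819, -0.0], [0.001, 0.001, -1.0]]
force: [-0.0, 1.2, -0.5]
opening: 0.005
grasp_force: 0.0
```

```bash
python3 - <<'E'
from h import *
s=read_state();print(s['position'],s['force'],(s['position']-O)@X)
go(pw(0,0,.1),R_goal);go(pw(0,0,.075),R_goal)
c=cap('scene','s3')
b=c['image'][190:300,280:390,::-1]
cv2.imwrite('pics/z3.png',cv2.resize(b,None,fx=5,fy=5,interpolation=cv2.INTER_CUBIC))
E
```

```text
[ 0.48499702 -0.44513618  0.15664517] [-0.00987013  1.15993141 -0.46215387] 0.0006524745019246912
[ 0.002 -0.003  0.105] [ 0.001 -0.002  0.002]
[ 0.002 -0.003  0.189] [ 0.001 -0.002  0.002]
```

View pics/z3.png

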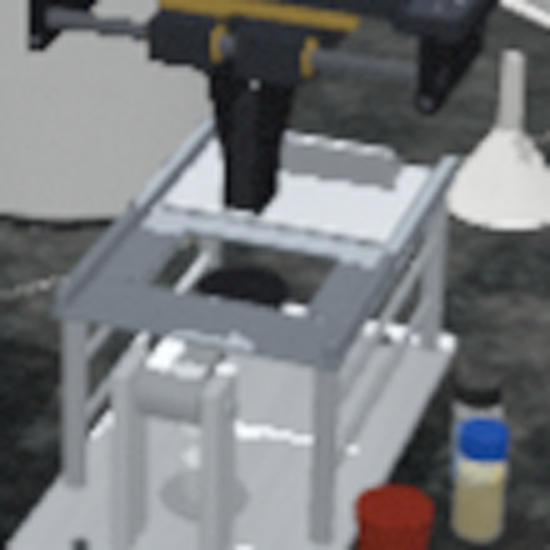

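The shutter is fully open and the black pad is visible in the window at about (242,287) in the crop. I'll check its position.

```bash
python3 - <<'E'
from h import *
c=capture('scene')
for u,v,z in((242,287,.092),(203,287,.092),(287,287,.092),(195,240,.0985),(342,262,.0985),(150,290,.0985),(312,313,.0985)):
    p=ray(c,280+u/5-.4,190+v/5-.4,z)-O; print(round(p@X,4),round(p@Y,4))
E
```

```text
0.0014 0.0008
0.0079 -0.0145
-0.0062 0.0185
-0.0201 -0.0289
-0.0255 0.0367
0.0306 -0.0301
0.0229 0.0391
```

Request:
step_arm([
  [0,0.005,0.06,0,0,0,1],
  [0,0.005,0.1,0,0,0,1],
  [0,0.005,0.12,0,0,0,1],
  [0,0.005,0.14,0,0,0,1],
  [0,0.005,0.16,0,0,0,1],
  [0,0.005,0.175,0,0,0,1],
  [0,0.005,0.185,0,0,0,1],
  [0,0.005,0.19,0,0,0,1],
])

```text
time_s: 6.7
position: [0.4868, -0.4442, 0.1004]
tcp_rot: [[0.817, 0.577, -0.0], [0.577, -0.817, 0.002], [0.001, -0.001, -1.0]]
force: [-0.4, 5.9, 13.9]
opening: 0.001
grasp_force: 7.3
```

```bash
python3 - <<'E'
from h import *
s=read_state();print(s['position'],s['force'],(s['position']-O)@X)
go(pw(0,.002,.075),R_goal)
E
```

```text
[ 0.48680467 -0.44418208  0.10039472] [-0.38609697  5.9326948  13.86460215] -0.0013759631213193183
[-0.005  0.003  0.001] [-0.002 -0.001  0.007]
```

Request:
step_arm([
  [0,0,0.003,0,0,0,1],
  [0,0,0.005,0,0,0,1],
  [0,0,0.005,0,0,0,1],
  [0,0,0.005,0,0,0,1],
])

```text
time_s: 7.03
position: [0.4868, -0.4442, 0.1004]
tcp_rot: [[0.817, 0.577, 0.0], [0.577, -0.817, 0.001], [0.001, -0.0, -1.0]]
force: [-0.6, 5.8, 13.0]
opening: 0.002
grasp_force: 7.0
```

```bash
python3 - <<'E'
from h import *
s=read_state();print(s['position'],s['force'])
c=cap('scene','s4');b=c['image'][190:325,280:390,::-1]
cv2.imwrite('pics/z4.png',cv2.resize(b,None,fx=4.4,fy=4.4,interpolation=cv2.INTER_CUBIC))
E
```

```text
[ 0.48683873 -0.44421883  0.10044436] [-0.55293654  5.83285943 12.99775697]
```

View pics/z4.png

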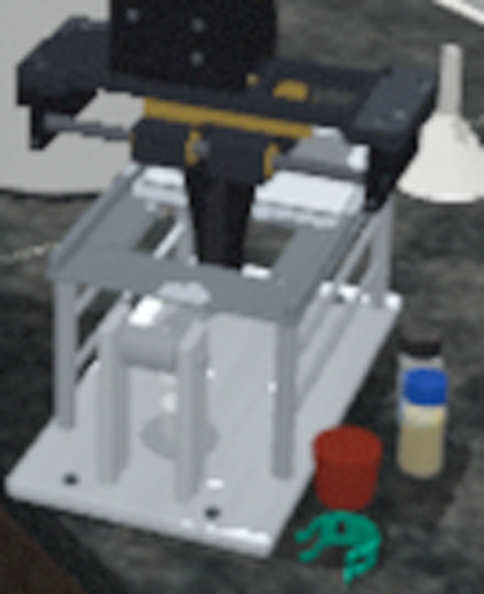

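The fingers are inside the window with clear space around them. The pad is at its stop, with the tips at 75.4 mm and 13 N steady, and the shutter is still open with the bystanders in place. I'll hand in.

```bash
python3 -c "
from rig import *
print(hand_in())"
```

```text
the job is handed in; nothing more can be done
None
```

I pushed the shutter fully open to its stop, and the closed fingertips are holding the lever pad down at its stop with about 13 N. I handed the job in at about 7 s of the 35 s, but no verdict came back. I saw no sign of guard contact, and in the last view the items near the press hadn't moved.

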